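Move the seasonings to the new rack in the same order

TASK

The salt shaker, the wide black-lidded jar, the square spice jar and the slim round spice jar stand in a row on the cork pads of the brown tray. Move all four into the empty pale rack, one in each compartment, keeping the order from left to right in which they stand now, without knocking any over. Leave each standing upright on the floor of its compartment, released.

Things in the scene. Friction and masses are not known exactly. Their poses are not given: they have to be found in the camera images.
- slim_jar_mid (a point): Slim round glass spice jar with a dark cap, 105 mm high, 40 mm across, the tallest and thinnest of the four. This point lies on its axis, half-way up (52.5 mm above its underside); z up along its axis. Loose, about 110 g. Starts upright on one of the cork pads; a grasp 10 to 15 mm above this point leaves more room for the gripper above its top.
- shaker_mid (a point): Small glass salt shaker with a domed grey top, 90 mm high, the shortest of the four, round, 44 mm across (its top quarter 34 mm). This point lies on its axis, half-way up (45 mm above its underside); z up along its axis. Loose, about 100 g. Starts upright on one of the cork pads; a grasp 10 to 15 mm above this point leaves more room for the gripper above its top.
- jar_mid (a point): Squat round glass jar with a wide black lid, 94 mm high, 63 mm across, the widest of the four. This point lies on its axis, half-way up (47 mm above its underside); z up along its axis. Loose, about 330 g. Starts upright on one of the cork pads; a grasp 10 to 15 mm above this point leaves more room for the gripper above its top.
- square_jar_mid (a point): Slim square glass spice jar with rounded corners and a round cap, 100 mm high, 45 x 44 mm; x and y point to its flat sides. This point lies on its axis, half-way up (50 mm above its underside); z up along its axis. Loose, about 110 g. Starts upright on one of the cork pads; a grasp 10 to 15 mm above this point leaves more room for the gripper above its top.
- tray: Flat medium-brown wooden tray (the old place), fixed, 100 x 372 mm, top face 12 mm above its underside, carrying four cork pads in a row along its y at y = +129, +43, -43, -129 mm. Origin at the centre of its underside, on the worktop; y along the row (its +y end is the left one as seen from the robot), x away from the robot.
- rack: Pale wooden rack (the new place), fixed, empty at the start, 94 x 352 mm. Four open-topped compartments in a row along its y, centred at x = 0, y = +129, +43, -43, -129 mm, each 80 x 80 mm inside; floor 12 mm above its underside, rails and dividers (6 to 7 mm thick) stand 18 mm above that floor, 30 mm above the worktop. Origin at the centre of its underside, on the worktop; y along the row (its +y end is the left one as seen from the robot), x away from the robot.
- pad_a: The round cork pad on the tray on which the slim round jar stands at the start; 74 mm across, 3 mm thick, top 15 mm above the worktop; fixed, stays there and so marks the slim round jar's old place in the row. All four pads look alike. Origin at the centre of its underside.
- pad_b: The round cork pad on the tray on which the salt shaker stands at the start; 74 mm across, 3 mm thick, top 15 mm above the worktop; fixed, stays there and so marks the salt shaker's old place in the row. All four pads look alike. Origin at the centre of its underside.
- pad_c: The round cork pad on the tray on which the black-lidded jar stands at the start; 74 mm across, 3 mm thick, top 15 mm above the worktop; fixed, stays there and so marks the black-lidded jar's old place in the row. All four pads look alike. Origin at the centre of its underside.
- pad_d: The round cork pad on the tray on which the square spice jar stands at the start; 74 mm across, 3 mm thick, top 15 mm above the worktop; fixed, stays there and so marks the square spice jar's old place in the row. All four pads look alike. Origin at the centre of its underside.
There are look-alikes about, which are no part of the job. Leave any green or red look-alike of the part that bears shaker_mid alone.

How it is judged:
At the end, for the whole second after the job is handed in: Each of the four stands upright (0.1 rad), at rest, on the floor (5 mm) of the rack compartment whose place in the row equals that of its own cork pad on the tray: centre within 21 mm of the compartment's centre along and across the row (((y of pad_a in the frame of tray between 0.099 and 0.159 m and y of slim_jar_mid in the frame of rack between 0.108 and 0.15 m) or (y of pad_a in the frame of tray between 0.013 and 0.073 m and y of slim_jar_mid in the frame of rack between 0.022 and 0.064 m) or (y of pad_a in the frame of tray between -0.073 and -0.013 m and y of slim_jar_mid in the frame of rack between -0.064 and -0.022 m) or (y of pad_a in the frame of tray between -0.159 and -0.099 m and y of slim_jar_mid in the frame of rack between -0.15 and -0.108 m)) and x of slim_jar_mid in the frame of rack between -0.021 and 0.021 m and z of slim_jar_mid in the frame of rack between 0.0595 and 0.0695 m and angle between each of slim_jar_mid, shaker_mid, jar_mid, square_jar_mid's own z axis and vertical below 0.1 rad and linear speed of each of slim_jar, shaker, jar, square_jar below 0.02 m/s and angular speed of each of slim_jar, shaker, jar, square_jar below 0.2 rad/s and ((y of pad_b in the frame of tray between 0.099 and 0.159 m and y of shaker_mid in the frame of rack between 0.108 and 0.15 m) or (y of pad_b in the frame of tray between 0.013 and 0.073 m and y of shaker_mid in the frame of rack between 0.022 and 0.064 m) or (y of pad_b in the frame of tray between -0.073 and -0.013 m and y of shaker_mid in the frame of rack between -0.064 and -0.022 m) or (y of pad_b in the frame of tray between -0.159 and -0.099 m and y of shaker_mid in the frame of rack between -0.15 and -0.108 m)) and x of shaker_mid in the frame of rack between -0.021 and 0.021 m and z of shaker_mid in the frame of rack between 0.052 and 0.062 m and ((y of pad_c in the frame of tray between 0.099 and 0.159 m and y of jar_mid in the frame of rack between 0.108 and 0.15 m) or (y of pad_c in the frame of tray between 0.013 and 0.073 m and y of jar_mid in the frame of rack between 0.022 and 0.064 m) or (y of pad_c in the frame of tray between -0.073 and -0.013 m and y of jar_mid in the frame of rack between -0.064 and -0.022 m) or (y of pad_c in the frame of tray between -0.159 and -0.099 m and y of jar_mid in the frame of rack between -0.15 and -0.108 m)) and x of jar_mid in the frame of rack between -0.021 and 0.021 m and z of jar_mid in the frame of rack between 0.054 and 0.064 m and ((y of pad_d in the frame of tray between 0.099 and 0.159 m and y of square_jar_mid in the frame of rack between 0.108 and 0.15 m) or (y of pad_d in the frame of tray between 0.013 and 0.073 m and y of square_jar_mid in the frame of rack between 0.022 and 0.064 m) or (y of pad_d in the frame of tray between -0.073 and -0.013 m and y of square_jar_mid in the frame of rack between -0.064 and -0.022 m) or (y of pad_d in the frame of tray between -0.159 and -0.099 m and y of square_jar_mid in the frame of rack between -0.15 and -0.108 m)) and x of square_jar_mid in the frame of rack between -0.021 and 0.021 m and z of square_jar_mid in the frame of rack between 0.057 and 0.067 m); the robot touches nothing.
It fails at once if one of the four is knocked over (tilted by more than 0.8 rad) (angle between any of slim_jar_mid, shaker_mid, jar_mid, square_jar_mid's own z axis and vertical above 0.8 rad).
It also fails if it takes over 104 s, if anything falls off the work surface, if the arm or the gripper's body presses on something with over 40 N, if the wrist force passes 120 N, or if a joint passes its speed limit or range.

ROBOT

A 6-joint arm with a two-finger parallel gripper is mounted at the origin on a cart in front of the work surface, level with it; the furniture and walls round the work are solid. World frame = base frame: x ahead of the robot, y to its left, z up, the work surface at z = 0. Lengths are in m, angles in rad, forces in N, time in s.
With the tool pointing down it reaches from about 0.3 to 0.775 m from the base axis. Payload 14.6 kg.
Tool frame: the origin (TCP) lies at the very end of the fingers, on their centre line; the grasp point (between the pads) lies 19 mm behind it (ctrl.grasp_offset is the distance from the TCP to the grasp point, in m); z points along the fingers, y is the line along which they close (so a half turn about z gives the same grasp; the last joint's range is limited). The gripper opens to 94 mm and grips with 3 to 60 N. Pads are 16 mm wide; open, the fingers measure 119 mm over their backs; the gripper's body (75 mm by 177 mm) begins 78 mm behind the grasp point.
Start: joints at [1.104, 0.3, 1.521, -0, 1.321, -0.067], TCP at [0.214, 0.507, 0.205] pointing down, gripper open.
Joint ranges: [-3.03, 3.03], [-0.79, 2.21], [0.23, 2.52], [-1.04, 4.18], [0, 3.07], [-2.55, 2.55]. Speed limits (rad/s): [2.22, 2.22, 2.57, 3.14, 3.14, 3.14].

INTERFACE

Orientations are given as a rotation vector (axis times angle).
In Python, from cell import ctrl gives the robot as it stands. Calls block until the motion is done:
- ctrl.move_ptp(position, orientation): joint-space move of the TCP to a pose.
- ctrl.line_to(position, rot=None, rate=0.15): straight line of the TCP; rot=None keeps the orientation; rate is the mean speed in m/s.
- ctrl.set_joints(angles): joint-space move.
- ctrl.grip(opening): opening from 0.0 (shut) to 1.0 (fully open); the grip force is fixed at half the most; returns when the fingers have stopped.
- ctrl.wait(seconds).
- ctrl.ik(position, orientation): joint angles nearest the present ones, or None.
- ctrl.read_state(): the state.
- ctrl.grab_frame(name): name is "scene" or "top"; returns a dict with "frame" (420x560x3 uint8, red, green, blue), "intrinsics" (3x3 intrinsics, pixels), "k1" (the pictures are not rectified: a ray, as slopes to the right and down, at radius r is drawn at 1 + k1 r^2 times it, then the intrinsics apply), "cam_to_world" (4x4, takes a point from camera to world coordinates). Camera axes: x right, y down, z forward; pixel columns grow to the right and rows downward; lengths in m; the calibration is good to about 2 mm. A picture is of the moment at which its call begins. There is no depth.
A pose or a line that the arm cannot do raises ctrl.MotionError and nothing moves.
- ctrl.finish_job(): hands the job in; it is judged then, once.
Trained networks look in a picture, given as the dict that the camera call returned (one of the last four; its "shot" number tells which), for a name from the list of things; names that differ only in an ending like _2 or _b are one class to them, and where a whole thing is asked for, a point or a joint stands for the part that bears it (a point fixed in the world has none). Each returns a list of dicts, best first, with "confidence" (0 to 1); they miss things now and then, are a little off and sometimes report something else, mostly with a low value. They report only what shows in the picture. A call takes as long as a camera call. They do not tell look-alikes from the thing itself.
- ctrl.spot_in(picture, target): "xy" ([column, row] in pixels, amid what is visible of it).
- ctrl.trace(picture, target): "mask" (420x560 bool, what is visible of it) and "xy" ([column, row] in pixels, amid what is visible of it).
- ctrl.place_of(picture, target): "xy" ([column, row] in pixels: a listed point, or the origin of a listed thing).
The state is a dict: "time": time; "joints": joint angles; "joint_velocities": joint speeds; "tau": joint torques, N m; "tool_pos": TCP position; "orientation": TCP orientation; "force": force on the tool from outside, world axes, zero at the start; "ft_torque": the same for the moment, N m; "opening": opening from 0.0 (shut) to 1.0 (fully open); "gripper_force": force on a finger pad.
Only numpy, scipy, OpenCV 4.12 (cv2) and the standard library are available. Lean on these libraries where they do the work, as an engineer would, in place of code of your own. Each camera call takes 0.05 s, during which the arm holds its last target. There are 200 camera calls.

## Working session

There is one attempt and no reset: what is moved stays moved. The work goes in short steps, each a Python script; the robot and the scene stay as the last script left them, time stands still between calls to the robot, and variables do not carry over. Pictures are saved under pics/ and viewed, at most 14 in all, crops included, and the job is handed in when it is done.

```bash
mkdir -p pics
cat > h.py <<'E'
import numpy as np, cv2
from cell import ctrl
def ray(p,xy):
    K=np.array(p["intrinsics"]);d=np.array([p["k1"],0,0,0,0],float)
    u=cv2.undistortPoints(np.array([[xy]],float),K,d)[0,0]
    T=np.array(p["cam_to_world"]);return T[:3,3],T[:3,:3]@np.array([u[0],u[1],1])
def at_z(p,xy,z):
    o,d=ray(p,xy);return o+d*(z-o[2])/d[2]
def proj(p,X):
    T=np.linalg.inv(np.array(p["cam_to_world"]));c=T[:3,:3]@np.array(X)+T[:3,3]
    u=c[:2]/c[2];u=u*(1+p["k1"]*(u@u));K=np.array(p["intrinsics"])
    return K[:2,:2]@u+K[:2,2]
def save(p,n): cv2.imwrite("pics/"+n+".png",p["frame"][:,:,::-1])
E
python3 - <<'E'
from h import *
s=ctrl.read_state();print(s["orientation"],s["time"],ctrl.grasp_offset)
Z=dict(slim_jar_mid=.0675,shaker_mid=.06,jar_mid=.062,square_jar_mid=.065,tray=0,rack=0,pad_a=.012)
for c in("scene","top"):
    p=ctrl.grab_frame(c);save(p,c);print(c,np.round(np.array(p["cam_to_world"])[:3,3],3))
    for t,z in Z.items():
        for r in ctrl.place_of(p,t)[:6]: print(t,np.round(r["xy"],1),round(r["confidence"],2),np.round(at_z(p,r["xy"],z),3))
E
```

```text
[-6.23746651e-01 -3.07870711e+00  1.75874490e-03] 0.0 0.0188
scene [-0.268 -0.971  0.723]
slim_jar_mid [261.9 207.9] 0.65 [0.465 0.075 0.068]
shaker_mid [212.4 221.5] 0.98 [0.327 0.105 0.06 ]
shaker_mid [249.6 201.7] 0.76 [0.469 0.139 0.06 ]
shaker_mid [288.9 194.8] 0.76 [0.582 0.104 0.06 ]
jar_mid [233.8 185. ] 0.97 [0.493 0.257 0.062]
square_jar_mid [220.  177.9] 0.7 [0.485 0.322 0.065]
tray [235.8 213.5] 0.81 [0.46  0.201 0.   ]
rack [350.3 265. ] 0.68 [ 0.529 -0.205  0.   ]
rack [263.9 209.7] 0.2 [0.538 0.169 0.   ]
pad_a [220.8 192.5] 0.61 [0.489 0.329 0.012]
pad_a [261.7 223.9] 0.43 [0.47  0.085 0.012]
pad_a [235.1 202.7] 0.38 [0.484 0.241 0.012]
top [ 0.232 -0.02   1.138]
shaker_mid [216.8 156.2] 0.65 [0.594 0.147 0.06 ]
shaker_mid [210.1 207. ] 0.64 [0.462 0.162 0.06 ]
shaker_mid [220.7 254.7] 0.57 [0.343 0.134 0.06 ]
shaker_mid [245.9 213.1] 0.25 [0.445 0.073 0.06 ]
jar_mid [173.5 199.8] 0.83 [0.481 0.254 0.062]
jar_mid [212.3 209.6] 0.3 [0.455 0.156 0.062]
jar_mid [239.5 204.7] 0.27 [0.466 0.089 0.062]
square_jar_mid [139.5 194.8] 0.73 [0.495 0.339 0.065]
tray [198.  209.7] 0.59 [0.468 0.204 0.   ]
rack [351.4 179.4] 0.62 [ 0.543 -0.202  0.   ]
pad_a [149.1 204.1] 0.63 [0.483 0.33  0.012]
pad_a [246.8 212.2] 0.53 [0.457 0.075 0.012]
pad_a [208.6 205.5] 0.53 [0.476 0.174 0.012]
pad_a [177.5 205.4] 0.52 [0.478 0.255 0.012]
```

Run:
```python
import cv2
a=cv2.imread("pics/top.png")[120:300,90:450]; cv2.imwrite("pics/topc.png",cv2.resize(a,None,fx=2.2,fy=2.2,interpolation=cv2.INTER_CUBIC))
a=cv2.imread("pics/scene.png")[130:330,170:430]; cv2.imwrite("pics/scenec.png",cv2.resize(a,None,fx=3,fy=3,interpolation=cv2.INTER_CUBIC))
```

```text
(no output)
```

View pics/topc.png

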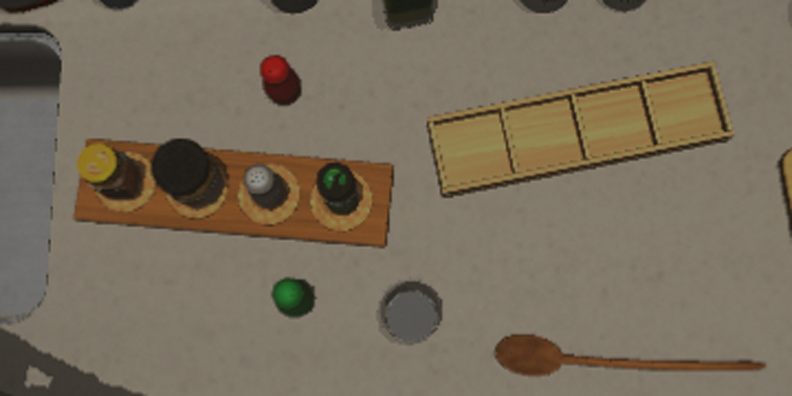

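View pics/scenec.png

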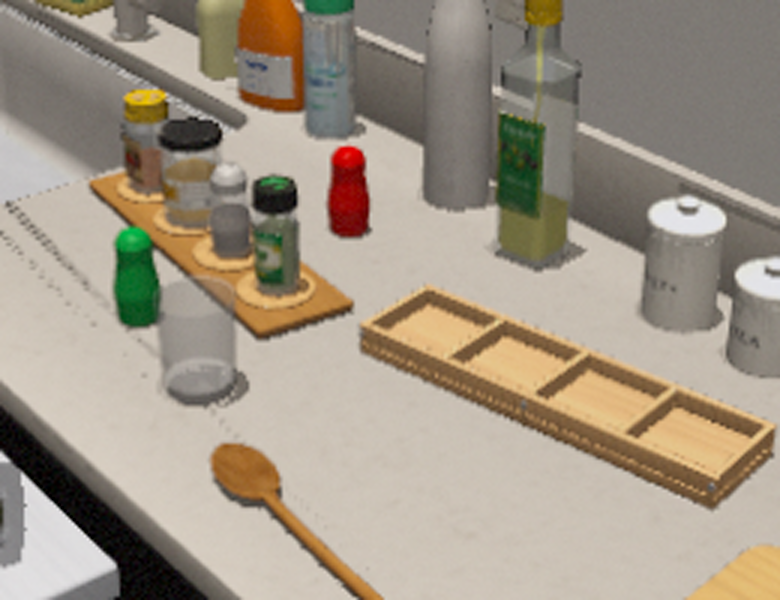

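Left to right on the tray (top picture pixels): the yellow-capped square jar (139,195), the black-lidded jar (173,200), the grey-topped shaker (210,207) and the slim dark-capped jar (246,213). The candidates for the shaker are grey (210,207), red (217,156) and green (221,255). The grey one on a cork pad fits, and both crops confirm it. The empty pale rack is at (351,179).

Next I'll fit the rack and tray in metric views.

Run:
```python
from h import *
P={c:ctrl.grab_frame(c) for c in("top","scene")}
def rect(p,z,x0,x1,y0,y1,s):  # image: up=+x, left=+y
    xs=np.arange(x1,x0,-s);ys=np.arange(y1,y0,-s)
    m=np.array([[proj(p,(x,y,z)) for y in ys] for x in xs],np.float32)
    return cv2.remap(p["frame"],m[...,0],m[...,1],cv2.INTER_CUBIC)[:,:,::-1]
im=[]
for c in P: im.append(rect(P[c],.03,.42,.66,-.41,.0,.0011))
for c in P: im.append(rect(P[c],.012,.36,.60,-.01,.40,.0011))
out=np.vstack([np.hstack(im[:2]),np.hstack(im[2:])]);print(out.shape)
cv2.imwrite("pics/rect.png",out)
T=lambda x,y:(x/2.2+90,y/2.2+120)
S=lambda x,y:(x/3+170,y/3+130)
for n,z,a,b in[("sq",.115,(98,163),(147,102)),("jar",.109,(181,167),(191,132)),("shk",.1,(257,180),(228,178)),("slim",.12,(337,182),(275,188))]:
    print(n,at_z(P["top"],T(*a),z).round(3),at_z(P["scene"],S(*b),z).round(3))
for n,b in[("oil",(545,250)),("greybottle",(460,200)),("canister",(680,320)),("tumbler",(200,390))]:print(n,at_z(P["scene"],S(*b),0).round(3))
```

```text
(438, 746, 3)
sq [0.485 0.334 0.115] [0.48  0.314 0.115]
jar [0.48  0.245 0.109] [0.481 0.234 0.109]
shk [0.466 0.163 0.1  ] [0.46  0.141 0.1  ]
slim [0.458 0.074 0.12 ] [0.457 0.062 0.12 ]
oil [ 0.724 -0.01  -0.   ]
greybottle [0.733 0.124 0.   ]
canister [ 0.724 -0.184  0.   ]
tumbler [ 0.323 -0.01   0.   ]
```

View pics/rect.png

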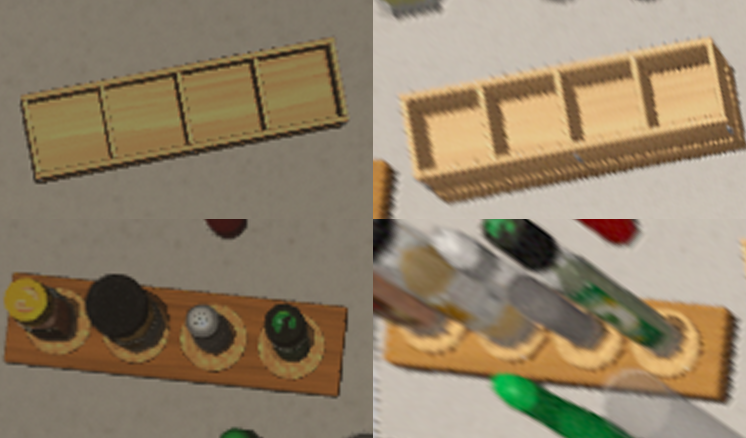

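```bash
cat >> h.py <<'E'
from scipy.spatial.transform import Rotation as R
TY,RY=-.105,.182; RACK=np.array([.539,-.2045]); TRAY=np.array([.472,.203]); G=ctrl.grasp_offset
def rot(a,flip=False):
    a=a+np.pi*flip; y=np.array([np.cos(a),np.sin(a),0]);z=np.array([0,0,-1.])
    return R.from_matrix(np.c_[np.cross(y,z),y,z]).as_rotvec()
def slot(o,yaw,i):
    k=[.129,.043,-.043,-.129][i];return o+k*np.array([-np.sin(yaw),np.cos(yaw)])
def best(pos,a):
    c=[(f,ctrl.ik(pos,rot(a,f))) for f in(False,True)];c=[x for x in c if x[1] is not None]
    return min(c,key=lambda x:abs(x[1][5]))
E
python3 - <<'E'
from h import *
for i in range(4):
    print(slot(TRAY,TY,i).round(3),slot(RACK,RY,i).round(3),[np.round(best([*slot(o,y,i),.25],y)[1],2) for o,y in((TRAY,TY),(RACK,RY))])
x=np.array([.458,.073])
f,q=best([*x,.25],TY);print(f)
ctrl.move_ptp([*x,.25],rot(TY,f));ctrl.line_to([*x,.145],rate=.1);ctrl.wait(.3)
out=[]
for c in("top","scene"):
    p=ctrl.grab_frame(c);s=ctrl.read_state();t=s["tool_pos"];u=proj(p,t)
    b=p["frame"][:,:,::-1];x0,y0=(int(u[0])-60,int(u[1])-60);b=cv2.resize(b[y0:y0+120,x0:x0+120],(390,390),interpolation=cv2.INTER_CUBIC)
    v=(u-[x0,y0])*3.25;cv2.drawMarker(b,(int(v[0]),int(v[1])),(255,0,255),0,14,1);out.append(b)
    print(c,u,x0,y0)
print(t,s["time"]);cv2.imwrite("pics/hover.png",np.hstack(out))
E
```

```text
[0.486 0.331] [ 0.516 -0.078] [array([ 0.54,  0.36,  1.34, -0.  ,  1.44,  0.64]), array([-0.22,  0.2 ,  1.54, -0.  ,  1.4 , -0.4 ])]
[0.477 0.246] [ 0.531 -0.162] [array([ 0.41,  0.24,  1.5 , -0.  ,  1.41,  0.51]), array([-0.36,  0.28,  1.44, -0.  ,  1.42, -0.54])]
[0.467 0.16 ] [ 0.547 -0.247] [array([ 0.26,  0.14,  1.61, -0.  ,  1.39,  0.36]), array([-0.49,  0.38,  1.3 , -0.  ,  1.45, -0.67])]
[0.458 0.075] [ 0.562 -0.331] [array([ 0.08,  0.07,  1.69, -0.  ,  1.38,  0.19]), array([-0.59,  0.51,  1.12, -0.  ,  1.5 , -0.77])]
False
top [242.661076   200.37401418] 182 140
scene [259.35867734 182.5803855 ] 199 122
[0.45802567 0.07300097 0.14510715] 4.3167
```

View pics/hover.png

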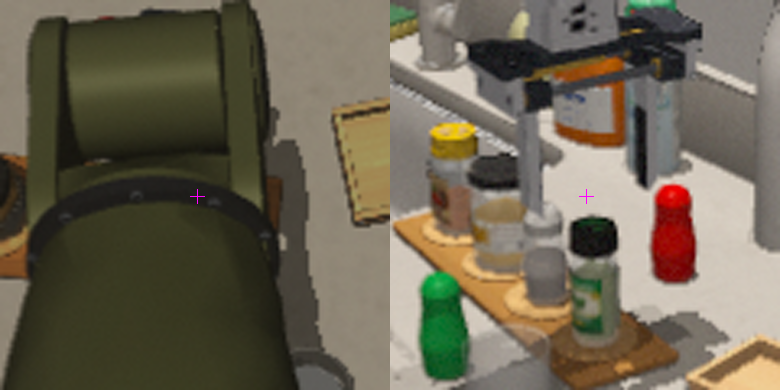

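```bash
cat >> h.py <<'E'
OB=dict(slim=(.458,.073,.0525,3),shk=(.466,.163,.045,2),jar=(.480,.245,.047,1),sq=(.485,.334,.050,0))
def pick(n,a=TY,hi=.25,d=.012):
    x,y,m,i=OB[n];f,_=best([x,y,hi],a)
    t=ctrl.read_state()["tool_pos"]
    if np.hypot(t[0]-x,t[1]-y)>.01: ctrl.move_ptp([x,y,hi],rot(a,f))
    ctrl.line_to([x,y,.015+m+d-G],rate=.12);ctrl.grip(0.);ctrl.wait(.2)
    s=ctrl.read_state();print(n,"opening",s["opening"],"F",s["gripper_force"])
    ctrl.line_to([x,y,hi],rate=.2)
def place(n,hi=.25,d=.012,off=(0,0)):
    *_,m,i=OB[n];x,y=slot(RACK,RY,i)+off;f,_=best([x,y,hi],RY)
    ctrl.move_ptp([x,y,hi],rot(RY,f));z=.012+m+d-G
    ctrl.line_to([x,y,z+.025],rate=.2);ctrl.wait(.1)
    p=ctrl.grab_frame("scene");save(p,n+"_low")
    return x,y,z
def release(x,y,z,hi=.25):
    ctrl.line_to([x,y,z+.001],rate=.06);print("F",np.round(ctrl.read_state()["force"],1))
    ctrl.grip(1.);ctrl.wait(.2);ctrl.line_to([x,y,hi],rate=.2);print("t",ctrl.read_state()["time"])
E
python3 - <<'E'
from h import *
pick("slim");print(place("slim"));s=ctrl.read_state();print(s["opening"],s["time"])
p=ctrl.grab_frame("scene")["frame"][180:330,260:460,::-1]
cv2.imwrite("pics/slim_c.png",cv2.resize(p,None,fx=3.5,fy=3.5,interpolation=cv2.INTER_CUBIC))
E
```

```text
slim opening 0.4290872593476808 F 30.000073313713074
(np.float64(0.5623486002858351), np.float64(-0.33136939293892875), 0.0577)
0.42851079303123724 10.0167
```

View pics/slim_c.png

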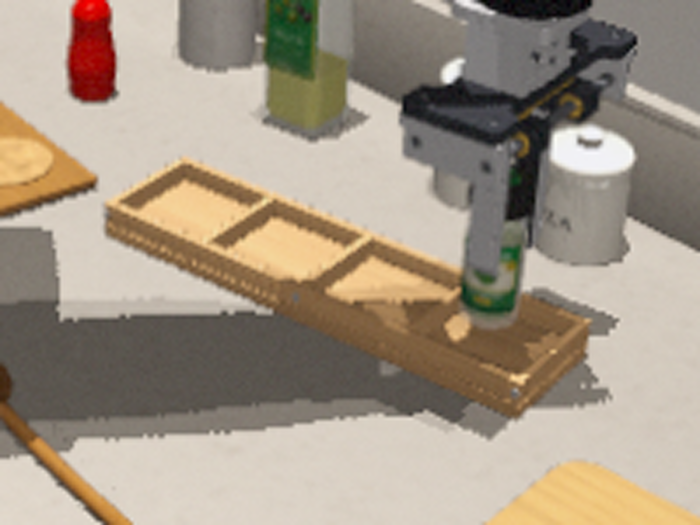

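Run:
```python
from h import *
from scipy.optimize import least_squares
p=ctrl.grab_frame("scene");C=lambda u:(u-[260,180])*3.5
def cor(v):
    c,s=np.cos(v[2]),np.sin(v[2]);return [C(proj(p,(v[0]+c*a-s*b,v[1]+s*a+c*b,.03))) for a,b in((.047,.176),(-.047,.176),(-.047,-.176),(.047,-.176))]
print("rack proj",np.round(cor([*RACK,RY])))
obs=np.array([(184,159),(107,207),(518,402),(588,320)])
r=least_squares(lambda v:(np.array(cor(v))-obs).ravel(),[*RACK,RY]);print("fit",r.x,np.round(r.fun))
x,y=slot(RACK,RY,3)
print("jar bottom proj",C(proj(p,(x,y,.037))),"top",C(proj(p,(x,y,.142))), "near bottom edge", C(proj(p,(x-.006,y-.019,.037))))
im=p["frame"][:,:,::-1].copy();im=cv2.resize(im[180:330,260:460],None,fx=3.5,fy=3.5,interpolation=cv2.INTER_CUBIC)
cv2.polylines(im,[np.int32(cor([*RACK,RY]))],True,(255,0,255),1)
a=np.arange(0,6.3,.3)
for z in(.037,.142): cv2.polylines(im,[np.int32([C(proj(p,(x+.02*np.cos(t),y+.02*np.sin(t),z))) for t in a])],True,(255,255,0),1)
cv2.imwrite("pics/ov.png",im)
```

```text
rack proj [[176. 153.]
 [ 95. 200.]
 [513. 383.]
 [585. 319.]]
fit [ 0.53575545 -0.21447029  0.16483925] [ 0. -1. -5. -2.  0. -8.  4. 10.]
jar bottom proj [488.67236097 315.26165784] top [504.81182205 177.16002035] near bottom edge [504.55859415 331.11015709]
```

View pics/ov.png

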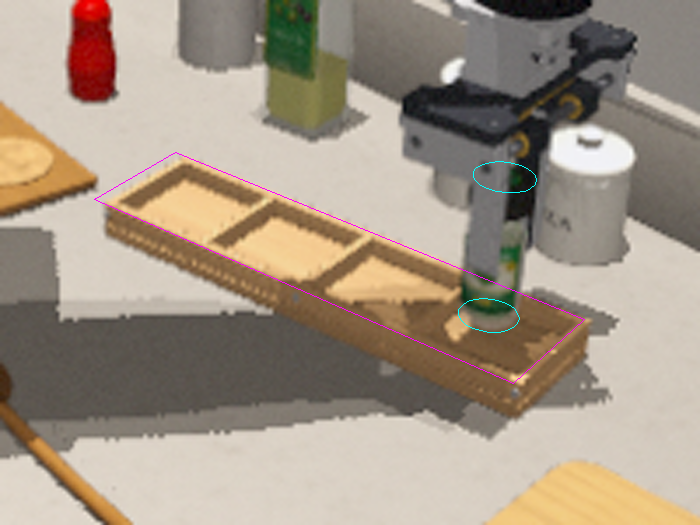

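Run:
```python
from h import *
from scipy.optimize import least_squares
p=ctrl.grab_frame("scene");C=lambda u:(u-[260,180])*3.5
obs=np.array([(184,159),(107,207),(518,385),(588,321)])
def cor(v):
    c,s=np.cos(v[2]),np.sin(v[2]);return np.array([C(proj(p,(v[0]+c*a-s*b,v[1]+s*a+c*b,.03))) for a,b in((.047,.176),(-.047,.176),(-.047,-.176),(.047,-.176))])
for sh in((0,0),(3,-3)):
    r=least_squares(lambda v:(cor(v)+sh-obs).ravel(),[*RACK,RY]);print(r.x,np.round(r.fun))
```

```text
[ 0.53994854 -0.21035292  0.17474212] [-1. -4. -5. -5.  2.  2.  4.  3.]
[ 0.5356771  -0.21162568  0.17496157] [-1. -5. -6. -6.  2.  3.  4.  3.]
```

```bash
sed -i 's/RACK=np.array(\[.539,-.2045\])/RACK=np.array([.539,-.207])/; s/RY=-.105,.182/RY=-.105,.179/' h.py
python3 - <<'E'
from h import *
x,y=slot(RACK,RY,3);release(x,y,.012+.0525+.012-G)
pick("shk");x=place("shk");print(x);release(*x)
x,y,*_=OB["jar"];f,_=best([x,y,.25],TY);ctrl.move_ptp([x,y,.25],rot(TY,f))
p=ctrl.grab_frame("scene")["frame"][150:320,190:460,::-1]
cv2.imwrite("pics/two.png",cv2.resize(p,None,fx=2.9,fy=2.9,interpolation=cv2.INTER_CUBIC))
E
```

```text
F [ 0.8  0.8 -2.3]
t 12.975
shk opening 0.4096017557750862 F 29.705193674890324
(np.float64(0.546655962536436), np.float64(-0.24931295590762584), 0.050199999999999995)
F [ 0.3 -0.1 -2.5]
t 24.4417
```

View pics/two.png

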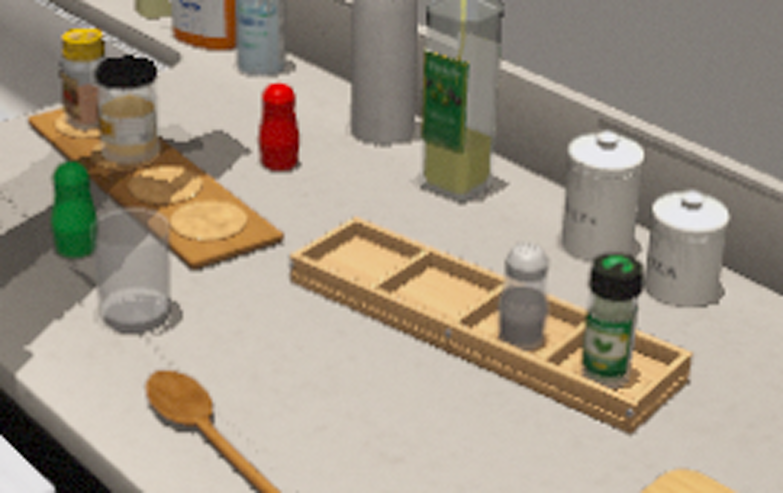

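Run:
```python
from h import *
Rk=np.array([[np.cos(RY),np.sin(RY)],[-np.sin(RY),np.cos(RY)]])
im=[]
for c in("top","scene"):
    p=ctrl.grab_frame(c)
    for t,z in(("slim_jar_mid",.0645),("shaker_mid",.057),("rack",0)):
        for r in ctrl.place_of(p,t)[:4]:
            q=at_z(p,r["xy"],z)[:2]
            if q[1]<0: print(c,t,r["confidence"],q.round(3),(Rk@(q-RACK)).round(3))
    z=.03;s=.0009;a=np.arange(.22,-.22,-s)
    m=np.array([[proj(p,(*(RACK+Rk.T@[x,y]),z)) for y in a] for x in np.arange(.13,-.08,-s)],np.float32)
    b=cv2.remap(p["frame"],m[...,0],m[...,1],cv2.INTER_CUBIC)[:,:,::-1].copy()
    g=lambda x,y:(int((.22-y)/s),int((.13-x)/s))
    cv2.rectangle(b,g(.047,.176),g(-.047,-.176),(255,0,255),1)
    for y in(.129,.043,-.043,-.129):cv2.drawMarker(b,g(0,y),(255,0,255),0,8,1)
    im.append(b)
cv2.imwrite("pics/rk.png",cv2.resize(np.vstack(im),None,fx=1.25,fy=1.25))
```

```text
top slim_jar_mid 0.7 [ 0.555 -0.328] [-0.006 -0.122]
top shaker_mid 0.58 [ 0.538 -0.245] [-0.008 -0.037]
scene slim_jar_mid 0.92 [ 0.565 -0.335] [ 0.003 -0.13 ]
scene shaker_mid 0.63 [ 0.541 -0.256] [-0.007 -0.049]
scene shaker_mid 0.32 [ 0.582 -0.319] [ 0.023 -0.118]
scene rack 0.7 [ 0.545 -0.203] [0.007 0.003]
```

View pics/rk.png

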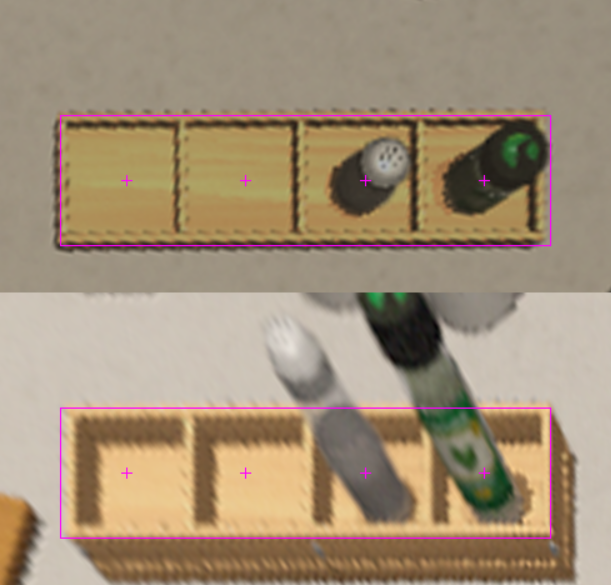

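```bash
sed -i 's/RACK=np.array(\[.539/RACK=np.array([.542/' h.py
python3 - <<'E'
from h import *
pick("jar");x=place("jar");print(x,ctrl.read_state()["force"])
p=ctrl.grab_frame("scene")
p=p["frame"][180:330,260:460,::-1]
cv2.imwrite("pics/jar.png",cv2.resize(p,None,fx=3.9,fy=3.9,interpolation=cv2.INTER_CUBIC))
E
```

```text
jar opening 0.6702516325012892 F 30.000014401157387
(np.float64(0.5343440374635641), np.float64(-0.16468704409237414), 0.052199999999999996) [-0.07924105  0.50612825 -4.88987597]
```

View pics/jar.png

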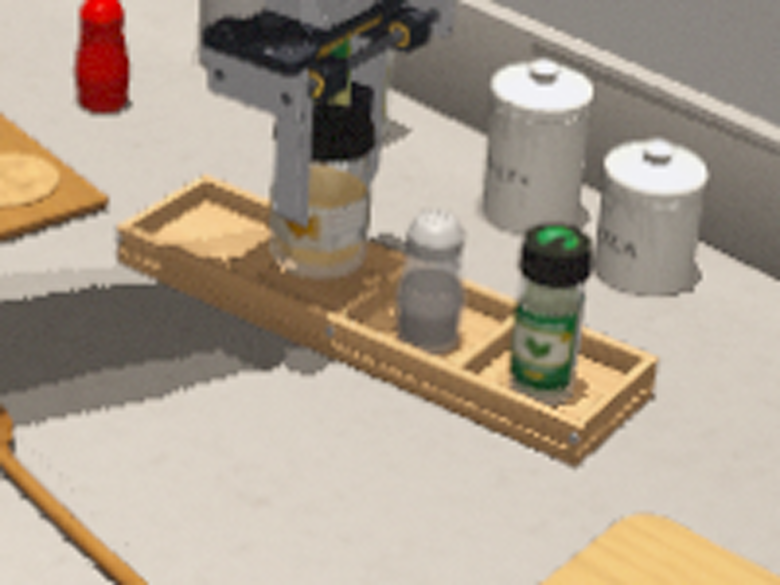

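Run:
```python
from h import *
x,y=slot(RACK,RY,1);z=.0522
f0=np.array(ctrl.read_state()["force"])
for d in(.018,.014,.010,.006,.003,.001):
    ctrl.line_to([x,y,z+d],rate=.04);f=np.array(ctrl.read_state()["force"])-f0;print(d,f.round(1))
    if np.linalg.norm(f)>6: break
p=ctrl.grab_frame("scene")
p=p["frame"][180:330,260:460,::-1]
cv2.imwrite("pics/jar2.png",cv2.resize(p,None,fx=3.9,fy=3.9,interpolation=cv2.INTER_CUBIC))
```

```text
0.018 [0.1 1.  1.3]
0.014 [-0.5  0.7  0.9]
0.01 [ 0.5  1.3 -0. ]
0.006 [-0.4  1.1  0.4]
0.003 [-0.2  1.   1.1]
0.001 [ 0.1  1.3 -0.4]
```

Run:
```python
from h import *
x,y=slot(RACK,RY,1);release(x,y,.0522)
out=[]
for c,z in(("top",0.08),("scene",0.05)):
    p=ctrl.grab_frame(c);u=proj(p,(.485,.332,z)).astype(int)
    out.append(cv2.resize(p["frame"][u[1]-24:u[1]+24,u[0]-24:u[0]+24,::-1],(390,390),interpolation=cv2.INTER_CUBIC))
cv2.imwrite("pics/sq.png",np.hstack(out))
```

```text
F [ 0.7  1.  -5.1]
t 37.0167
```

View pics/sq.png

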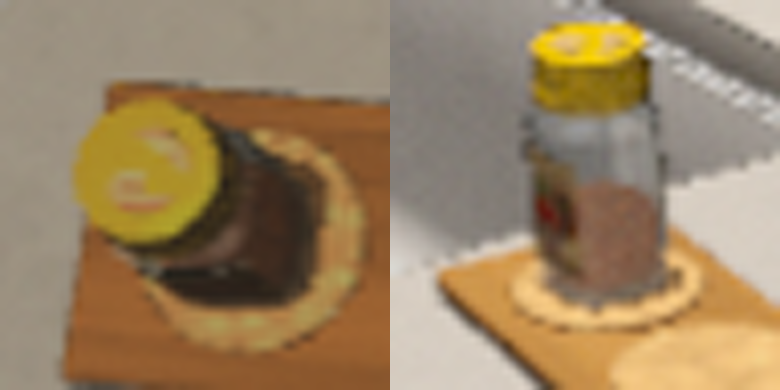

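Run:
```python
from h import *
pick("sq");x=place("sq");f0=np.array(ctrl.read_state()["force"])
a,b,z=x
for d in(.016,.008,.003):
    ctrl.line_to([a,b,z+d],rate=.05);f=np.array(ctrl.read_state()["force"])-f0;print(d,f.round(1))
    if np.linalg.norm(f)>8: raise SystemExit("contact")
release(*x);t=ctrl.read_state()["tool_pos"]
ctrl.move_ptp([.35,.30,.28],rot(TY,best([.35,.30,.28],TY)[0]))
im=[]
Rk=np.array([[np.cos(RY),np.sin(RY)],[-np.sin(RY),np.cos(RY)]])
for c in("top","scene"):
    p=ctrl.grab_frame(c)
    for n,zz in(("slim_jar_mid",.0645),("shaker_mid",.057),("jar_mid",.059),("square_jar_mid",.062)):
        for r in ctrl.place_of(p,n)[:3]:
            q=at_z(p,r["xy"],zz)[:2]
            if q[1]<0: print(c,n,round(r["confidence"],2),(Rk@(q-RACK)).round(3))
    s=p["frame"][150:300,240:440] if c=="scene" else p["frame"][120:240,270:430]
    im.append(cv2.resize(s[:,:,::-1],(390,int(390*s.shape[0]/s.shape[1])),interpolation=cv2.INTER_CUBIC)[:290])
cv2.imwrite("pics/end.png",np.hstack(im)) if im[0].shape==im[1].shape else print([i.shape for i in im])
```

```text
sq opening 0.46997751305923097 F 29.806591698434204
0.016 [ 0.5 -1.5  0. ]
0.008 [ 1.1 -0.9  0.4]
0.003 [ 0.5 -0.4 -0.9]
F [ 0.3  1.1 -1.7]
t 48.8583
top slim_jar_mid 0.74 [-0.    -0.119]
top shaker_mid 0.6 [ 0.002 -0.046]
top jar_mid 0.95 [-0.005  0.044]
top square_jar_mid 0.84 [0.003 0.134]
scene slim_jar_mid 0.86 [-0.008 -0.129]
scene shaker_mid 0.95 [-0.013 -0.044]
scene jar_mid 0.65 [0.011 0.055]
scene square_jar_mid 0.87 [0.002 0.136]
```

View pics/end.png

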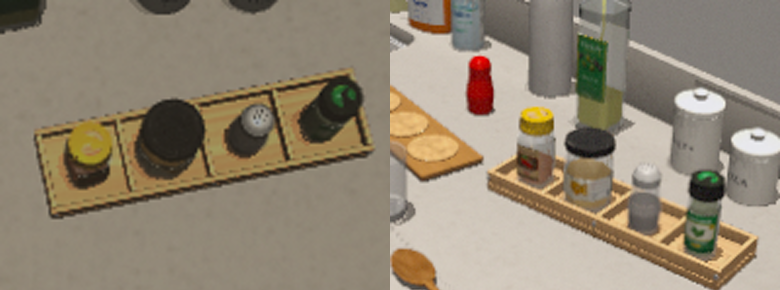

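All four stand upright in the rack in their original order (square, black-lidded, shaker, slim), and the gripper is clear.

```bash
python3 -c "
from cell import ctrl
ctrl.wait(.5);print(ctrl.finish_job())"
```

```text
the job is handed in; nothing more can be done
None
```

All four items now stand upright and released in the pale rack, in their original left-to-right order: square jar, black-lidded jar, salt shaker, slim jar. The job was handed in at about 50 s; the hand-in call gave no verdict.

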